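# Centre-punch a brass blank through the jig's guide hole

### The arm

A 6-joint arm with a two-finger parallel gripper is mounted at the origin on the work surface. World frame = base frame: x ahead of the robot, y to its left, z up, the work surface at z = 0. Lengths are in m, angles in rad, forces in N, time in s.
With the tool pointing down it reaches from about 0.35 to 0.85 m from the base axis. Payload 8.1 kg.
Tool frame: the origin (TCP) lies between the finger pads; the fingertips stand 11 mm ahead of it and the grasp point (between the pads) lies 8 mm behind it (robot.tips_ahead is the distance from the TCP to the fingertips, in m); z points along the fingers, y is the line along which they close (so a half turn about z gives the same grasp; the last joint's range is limited). The gripper opens to 93 mm and grips with 3 to 60 N. Pads are 15 mm wide; open, the fingers measure 128 mm over their backs; the gripper's body (75 mm by 188 mm) begins 65 mm behind the grasp point.
Start: joints at [-1.252, 0.13, 1.488, -0, 1.523, -0.085], TCP at [0.236, -0.552, 0.23] pointing down, gripper open.
Joint ranges: [-2.96, 2.96], [-0.89, 2.26], [0.02, 2.5], [-1.34, 4.48], [0, 2.73], [-2.66, 2.66]. Speed limits (rad/s): [2.39, 2.39, 2.79, 3.14, 3.14, 3.14].

### API

Orientations are given as a rotation vector (axis times angle).
In Python, from plant import robot gives the robot as it stands. The module is installed in compiled form; this text tells all that it offers.
- The arm moves only by the tool move_arm, never from a script. Its argument "deltas" is one flat list of numbers, 7 for each row, row after row: the shift along the tool's x, y, z in m, then the turn, a rotation vector about the tool's x, y, z in rad, then the opening, from 0 (shut) to 1 (fully open). A call has 1 to 12 rows; each row is the pose to reach, as a shift and turn from the pose commanded when the call began, along the tool's axes at that moment; what a row does not reach only later rows make up. A row lasts 1/8 s, in which the tool goes at most 62.5 mm and 10.7 degrees, less where a joint would pass 70% of its speed; a pose out of reach is approached as far as the arm can. A call with a gripper value outside its range is refused whole. The fingers move at their own pace and stop on an object; "squeeze" is the grip in N (left out, the last holds). Time passes only in rows, so rows that repeat a pose let the fingers close. It gives the time, the measured TCP pose, the force, the opening and the grip force at its end, in the units of the state.
- robot.read_state(): the state, without advancing time (a new reading comes with each control period).
- robot.read_camera(name): name is "scene" or "top"; returns (picture, depth): 420x560x3 uint8, red, green, blue; 420x560 float32, m along the optical axis (not along the pixel's ray), 0 where there is no reading.
- robot.camera_model(name): a dict with "K" (3x3 intrinsics, pixels), "R" (3x3) and "t" (3): a world point X has camera coordinates R X + t. Camera axes: x right, y down, z forward; pixel columns grow to the right and rows downward; lengths in m; the calibration is good to about 2 mm. A picture is of the moment at which its call begins. camera_model takes no time and is no camera call.
- robot.close_job(): hands the job in; it is judged then, once.
Trained networks look in the newest picture that a camera, given by its name, has taken for a name from the list of things; names that differ only in an ending like _2 or _b are one class to them, and where a whole thing is asked for, a point or a joint stands for the part that bears it (a point fixed in the world has none). Each returns a list of dicts, best first, with "confidence" (0 to 1); they miss things now and then, are a little off and sometimes report something else, mostly with a low value. They report only what shows in the picture. A call takes as long as a camera call.
- robot.recognise(camera, label): "uv" ([column, row] in pixels, amid what is visible of it).
The state is a dict: "t": time; "q": joint angles; "dq": joint speeds; "joint_torque": joint torques, N m; "tool_pos": TCP position; "orientation": TCP orientation; "force": force on the tool from outside, world axes, zero at the start; "wrist_torque": the same for the moment, N m; "opening": finger opening in m; "gripper_force": force on a finger pad.
Only numpy, scipy, OpenCV 4.12 (cv2) and the standard library are available. Lean on these libraries where they do the work, as an engineer would, in place of code of your own. Each camera call takes 0.05 s, during which the arm holds its last target. There are 200 camera calls.

### The job

The automatic punch lies in its sloping rest: stand it upright in the big hole of the wooden stand and let go, then take it afresh for pressing. Put its nose down the guide hole of the drilling jig until it rests on the brass blank, whose depth differs each time, and press straight down until the spring snaps; stop at once then, without bearing on the blank again (never over 25 N, and under 8 N once it has snapped). Stand the punch upright back in the big hole of the stand and let go, leaving the other bench things where they are.

Things in the scene. Friction and masses are not known exactly. Their poses are not given: they have to be found in the camera images.
- punch: Automatic centre punch, 0.34 kg, 140 mm long, starts in the sloping rest. Origin on its axis at the point of the extended nose (fixed to the sleeve); own z runs from nose to cap. Along z: nose 8 mm diameter 0-40 mm (flat 5 mm point), lower sleeve 18 mm diameter 40-62, flange 40 mm diameter 62-70, smooth upper sleeve 24 mm diameter 70-140. Centre of mass at about z = 86 mm.
- punch_tip (a point): The true point of the punch's sliding nose; at the origin of punch while the punch is charged and unloaded, 12 mm nearer the cap once fired.
- catch (a joint): How far the lower sleeve (which carries the nose) has gone into the flange, m: 0 charged, 0.012 fired. Press the nose: it sinks in on a soft spring (2 N, then 1 N/mm); at 8 to 9 N, after about 10 mm in all, the catch trips: the sleeve snaps in 12 mm and stays, the force drops to 0 to 2 N; pressing on loads the soft spring again. Single shot, cannot be recharged: do not bump the nose.
- rest: Fixed dark wooden rest, base 120 x 70 x 10 mm; own x points to the raised cap end. Two V forks, 40 mm wide, up to axis height, hold the punch sloping 25 deg up to the cap: low fork at punch z 52-62 mm (axis 60 mm above bench, flange against it), high fork at z 121-131. The span z 72-119 mm is free; at z 98 the axis is 77 mm above the bench, right above this origin (under the base).
- stand_hole (a point): Centre of the mouth of the big hole (27 mm diameter, vertical, right through) in the middle of the fixed pale wooden stand, a block 75 x 100 x 70 mm (x, y, z); this point is 70 mm above the bench. The punch goes in nose down until its flange lies on the block: punch origin is then 62 mm below this point. Four small holes at the block's corners are unused.
- jig: Fixed steel drilling jig. Origin under its middle; base 150 x 84 x 12 mm, long along own x; over its middle a steel bridge plate 56 x 82 x 10 mm (x, y, z), top 46 mm above the bench, with the guide hole. Under the bridge a brass blank 90 x 34 x 4 mm lies on a height-adjustable anvil that pressing does not move.
- guide_hole (a point): Centre of the mouth of the guide hole, 13 mm diameter, vertical, through the 10 mm bridge plate, 46 mm above the bench. The blank's top is straight below, somewhere 15 to 27 mm under this point (the anvil height differs each time and is not given: feel for it). The spot to punch is on the hole's axis.
- mandrel: Bystander: tapered steel ring mandrel, 200 mm long, 30 mm thick, lying; origin at its thick end.
- file: Bystander: flat file 185 mm long, 16 mm wide, lying; origin near its middle.
- graver: Bystander: wooden-handled tool 150 mm long, lying.
- dish: Bystander: small white bowl, 90 mm across, 35 mm high.
- hammer: Bystander: small hammer 200 mm long, lying near the robot.
- flux: Bystander: amber jar 56 mm across, 100 mm high.

How it is judged:
By the outcome, as a careful person would: the job done as asked, in the order asked, and still so for the second after the job is handed in, with the robot touching nothing.
It also fails if it takes over 66 s, if anything falls off the work surface, if the arm or the gripper's body presses on something with over 40 N, if the wrist force passes 120 N, or if a joint passes its speed limit or range.

## Working session

There is one attempt and no reset: what is moved stays moved. The work goes in short steps, Python scripts to look and compute and a tool call to move; the robot and the scene stay as the last step left them, time stands still between calls to the robot, and variables do not carry over. Pictures are saved under pics/ and viewed, at most 10 in all, crops included, and the job is handed in when it is done.

Besides the shell and the picture viewer there is one more tool, called after "Call:" as name(argument=value, ...) on one line, values as JSON. move_arm: Moves the arm, as the interface text tells. Its arguments: {"type":"object","properties":{"deltas":{"type":"array","items":{"type":"number"}},"squeeze":{"type":"number"}},"required":["deltas"]}

```bash
mkdir -p pics; cat > h.py <<'E'
import numpy as np, cv2
from scipy.spatial.transform import Rotation as Ro
from plant import robot
def cloud(n,d):
    m=robot.camera_model(n);K,R,t=[np.array(m[k]) for k in("K","R","t")]
    v,u=np.mgrid[:d.shape[0],:d.shape[1]]
    c=np.stack([(u-K[0,2])/K[0,0]*d,(v-K[1,2])/K[1,1]*d,d],-1)
    return (c-t)@R
def proj(n,X):
    m=robot.camera_model(n);c=np.array(m["R"])@np.array(X)+np.array(m["t"]);p=np.array(m["K"])@c
    return p[:2]/p[2]
def save(n,tag):
    p,d=robot.read_camera(n);cv2.imwrite(f"pics/{tag}.png",p[...,::-1]);np.save(f"{tag}.npy",d);return p,d
def delta(pos,rot=None,s=None):
    """world target pos / Rotation -> tool-frame delta"""
    s=s or robot.read_state();R0=Ro.from_rotvec(s["orientation"])
    dp=R0.inv().apply(np.array(pos)-s["tool_pos"])
    dr=(R0.inv()*rot).as_rotvec() if rot is not None else np.zeros(3)
    return np.round(dp,4),np.round(dr,4)
E
python3 - <<'E'
from h import *
for n in("top","scene"):
    p,d=save(n,n);X=cloud(n,d)
    m=robot.camera_model(n);print(n,-np.array(m["R"]).T@m["t"])
    for l in("punch","rest","stand_hole","jig","guide_hole","mandrel","file","graver","dish","hammer","flux"):
        r=robot.recognise(n,l)[:2]
        for q in r:
            u,v=map(int,q["uv"]);print(l,np.round(q["uv"]),round(q["confidence"],2),np.round(X[v,u],3))
print(robot.read_state())
E
```

```text
top [0.48805056 0.0033695  0.98628311]
punch [407. 215.] 0.64 [ 0.528 -0.266  0.083]
rest [396. 214.] 0.97 [ 0.537 -0.26   0.01 ]
stand_hole [264. 197.] 0.84 [0.577 0.047 0.07 ]
jig [172. 216.] 0.7 [0.541 0.263 0.044]
guide_hole [174. 214.] 0.68 [0.545 0.255 0.046]
mandrel [180. 135.] 0.89 [0.734 0.247 0.027]
file [227. 216.] 0.82 [0.542 0.139 0.007]
file [398. 212.] 0.24 [ 0.54  -0.266  0.006]
graver [341. 211.] 0.66 [ 0.544 -0.13   0.026]
dish [264. 121.] 0.73 [0.771 0.046 0.004]
hammer [285. 284.] 0.67 [0.378 0.005 0.02 ]
hammer [343. 214.] 0.22 [ 0.537 -0.134  0.027]
flux [348. 121.] 0.75 [ 0.737 -0.142  0.1  ]
scene [0.90469467 0.55101419 0.74243812]
punch [240. 112.] 0.93 [ 0.537 -0.266  0.082]
rest [239. 133.] 0.57 [ 0.543 -0.271  0.014]
rest [339. 245.] 0.43 [0.533 0.137 0.01 ]
stand_hole [295. 210.] 0.75 [0.588 0.059 0.07 ]
jig [375. 295.] 0.74 [0.562 0.28  0.046]
guide_hole [372. 300.] 0.86 [0.574 0.283 0.048]
guide_hole [176. 182.] 0.34 [ 0.755 -0.131  0.075]
mandrel [283. 345.] 0.62 [0.739 0.264 0.027]
file [334. 247.] 0.64 [0.545 0.137 0.009]
graver [265. 162.] 0.75 [ 0.
[... 169 characters left out ...]
[ 0.758 -0.13   0.072]
{'t': 1.2, 'q': array([-1.25240137e+00,  1.30445272e-01,  1.48820011e+00, -5.49731170e-06,
        1.52300205e+00, -8.54063259e-02]), 'dq': array([ 0.00082798,  0.00074263, -0.00020551, -0.00039388, -0.00137624,
       -0.00037725]), 'joint_torque': array([ 3.14881390e-04, -5.59771085e+01, -4.92048955e+01,  7.67306378e-02,
        2.26469070e-02, -4.05738845e-06]), 'tool_pos': array([ 0.23576506, -0.55173739,  0.22960809]), 'orientation': array([-3.07772537e+00, -6.29978621e-01,  1.85682439e-05]), 'force': array([ 0.31368143, -0.38791791, -0.75081212]), 'wrist_torque': array([-0.01476385,  0.01511734, -0.03317562]), 'gripper_force': 0.0, 'opening': 0.09305938493207895}
```

View pics/top.png

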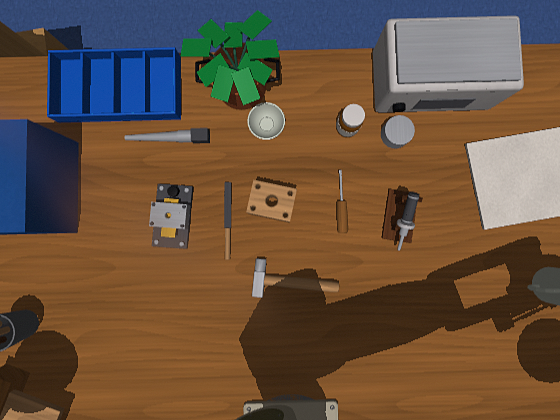

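View pics/scene.png

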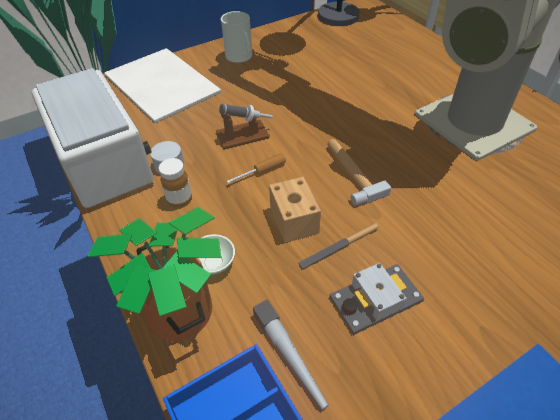

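The top view shows the punch with its cap at about (410,195) and nose at (400,248). The stand hole is at (272,200) and the guide hole at (168,215). The scene view agrees. Next I refine the positions.

```bash
cat > m.py <<'E'
from h import *
def rayz(n,uv,z):
    m=robot.camera_model(n);R=np.array(m["R"]);t=np.array(m["t"])
    c=-R.T@t;r=R.T@np.linalg.inv(m["K"])@np.array([uv[0],uv[1],1.]);return c+r*(z-c[2])/r[2]
for n in("top","scene"):
    p=cv2.imread(f"pics/{n}.png");d=np.load(n+".npy");X=cloud(n,d);g=cv2.cvtColor(p,cv2.COLOR_BGR2GRAY).astype(float)
    def top(c,r,z,nm,hd,tol=.005):
        m=(np.hypot(X[...,0]-c[0],X[...,1]-c[1])<r)&(abs(X[...,2]-z)<tol)
        m=cv2.morphologyEx(m.astype(np.uint8),cv2.MORPH_CLOSE,np.ones((3,3)))>0
        rc=cv2.minAreaRect(X[m][:,:2].astype(np.float32));print(n,nm,'zmed',np.round(np.median(X[m][:,2]),4),'rect',np.round(rc[0],4),np.round(rc[1],3),round(rc[2],1))
        u0=proj(n,[rc[0][0],rc[0][1],z]);
        s=d[int(u0[1]),int(u0[0])]; f=robot.camera_model(n)["K"][0][0]; w=int(hd*f/s*.9)+1
        a,b=int(round(u0[0])),int(round(u0[1]));q=g[b-w:b+w+1,a-w:a+w+1]
        bg=np.percentile(q,75);W=np.clip(bg-15-q,0,None)
        yy,xx=np.mgrid[b-w:b+w+1,a-w:a+w+1];uv=((W*xx).sum()/W.sum(),(W*yy).sum()/W.sum())
        print('   rectpx',np.round(u0,1),'hole px',np.round(uv,1),'->',np.round(rayz(n,uv,z),4))
        # depth
        D=X[b-w:b+w+1,a-w:a+w+1,2];print('   depth hole',np.round(X[b-w:b+w+1,a-w:a+w+1][(D<z-.006)].mean(0),4))
    top((.575,.045),.075,.07,'stand',.027); top((.545,.27),.06,.046,'bridge',.013)
    # rest base
    m=(np.hypot(X[...,0]-.535,X[...,1]+.262)<.085)&(abs(X[...,2]-.01)<.004);rc=cv2.minAreaRect(X[m][:,:2].astype(np.float32));print(n,'rest',np.round(rc[0],4),np.round(rc[1],3),rc[2])
    m=(np.hypot(X[...,0]-.53,X[...,1]+.265)<.1)&(X[...,2]>.025)
    P=X[m];gr=p[m].astype(int);sat=gr.max(1)-gr.min(1);P=P[sat<25];c=P.mean(0);_,_,vt=np.linalg.svd(P-c);print('punch',len(P),c,vt[0])
    xy=cv2.fitLine(P[:,:2].astype(np.float32),cv2.DIST_HUBER,0,.01,.01).ravel();print(xy)
    for nm,q,s in(("t",(392,178),90),):pass
t=cv2.imread("pics/top.png")
a=cv2.resize(t[165:265,370:440],None,fx=5,fy=5,interpolation=2);b=cv2.resize(t[170:260,140:205],None,fx=5,fy=5)[:500]
c=np.zeros((500,680,3),np.uint8);c[:,:350]=a[:500];c[:b.shape[0],352:352+b.shape[1]]=b;cv2.imwrite("pics/crop1.png",c)
E
python3 m.py
```

```text
top stand zmed 0.0696 rect [0.553  0.0359] [0.1   0.111] 76.5
   rectpx [269.3 207.6] hole px [269.6 205.7] -> [0.5573 0.0351 0.07  ]
   depth hole [0.5572 0.0388 0.0071]
top bridge zmed 0.0457 rect [0.5326 0.1561] [0.313 0.056] 83.9
   rectpx [217.4 218.5] hole px [nan nan] -> [nan nan nan]
   depth hole [ 5.338e-01  1.646e-01 -4.000e-04]
top rest [ 0.5319 -0.2711] [0.071 0.12 ] 79.90174865722656
punch 613 [ 0.52731764 -0.26734398  0.07619454] [-0.89109634  0.15168849 -0.42771243]
[ 0.98918617 -0.14666554  0.52731764 -0.26734397]
scene stand zmed 0.0709 rect [0.7025 0.2772] [0.674 0.097] 61.8
   rectpx [306.7 326.9] hole px [nan nan] -> [nan nan nan]
   depth hole [0.6813 0.2493 0.001 ]
scene bridge zmed 0.0471 rect [0.6916 0.4114] [0.501 0.095] 44.0
   rectpx [363.1 403.1] hole px [nan nan] -> [nan nan nan]
   depth hole [0.6779 0.4022 0.001 ]
scene rest [ 0.5316 -0.2711] [0.074 0.121] 78.67794799804688
punch 437 [ 0.52984002 -0.26483875  0.0780977 ] [-0.88940259  0.15619383 -0.42961205]
[ 0.9856658  -0.16870946  0.52984    -0.26483876]m.py:15: RuntimeWarning: invalid value encountered in scalar divide
  yy,xx=np.mgrid[b-w:b+w+1,a-w:a+w+1];uv=((W*xx).sum()/W.sum(),(W*yy).sum()/W.sum())
```

View pics/crop1.png

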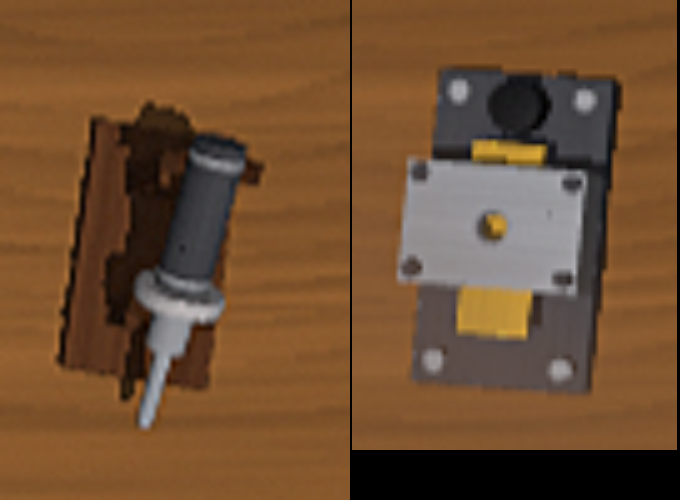

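The crop shows the punch lying cap-up at the top right, and the guide hole at top pixel (167.6,214.8). I'll isolate the plates by connected component.

```bash
cat > m2.py <<'E'
from h import *
from m import rayz
print('-----')
for n in("top","scene"):
    p=cv2.imread(f"pics/{n}.png");d=np.load(n+".npy");X=cloud(n,d);g=cv2.cvtColor(p,cv2.COLOR_BGR2GRAY)
    for nm,c,z,hr in(('stand',(.572,.03),.07,.0135),('bridge',(.545,.268),.046,.0065)):
        m=((np.hypot(X[...,0]-c[0],X[...,1]-c[1])<.08)&(abs(X[...,2]-z)<.004)).astype(np.uint8)
        k,L,S,_=cv2.connectedComponentsWithStats(m,connectivity=4);i=1+S[1:,4].argmax();m=L==i
        rc=cv2.minAreaRect(X[m][:,:2].astype(np.float32))
        ct=cv2.findContours(m.astype(np.uint8),cv2.RETR_EXTERNAL,cv2.CHAIN_APPROX_NONE)[0][0]
        M=cv2.moments(ct);uv=(M['m10']/M['m00'],M['m01']/M['m00'])
        print(n,nm,np.round(np.median(X[m][:,2]),4),'rect',np.round(rc[0],4),np.round(rc[1],3),round(rc[2],1),'contour',np.round(uv,1),np.round(rayz(n,uv,z),4))
        # hole: filled contour minus mask, blob nearest centroid
        f=np.zeros_like(g);cv2.drawContours(f,[ct],-1,1,-1);h=((f>0)&~m).astype(np.uint8)
        k,L,S,C=cv2.connectedComponentsWithStats(h)
        for j in range(1,k):
            if np.hypot(*(C[j]-uv))<6: print('   hole blob',S[j,4],np.round(C[j],1),np.round(rayz(n,C[j],z),4))
print(np.round(rayz('top',(167.6,214.8),.046),4))
E
python3 m2.py 2>/dev/null | sed -n '/-----/,$p'
python3 - <<'E'
import cv2
s=cv2.imread('pics/scene.png')
import numpy as np
a=cv2.resize(s[260:340,330:430],None,fx=4,fy=4);b=cv2.resize(s[170:245,260:330],None,fx=4,fy=4)
c=np.zeros((330,700,3),np.uint8);c[:320,:400]=a;c[:300,402:682]=b;cv2.imwrite('pics/crop2.png',c)
E
```

```text
-----
top stand 0.0697 rect [0.5705 0.0317] [0.1   0.075] 76.6 contour [271.1 199.9] [0.5703 0.0315 0.07  ]
   hole blob 114 [271.2 199.8] [0.5705 0.0314 0.07  ]
top bridge 0.0457 rect [0.5448 0.2704] [0.083 0.056] 84.2 contour [167.6 214.5] [0.5447 0.27   0.046 ]
   hole blob 1 [162. 213.] [0.5484 0.2828 0.046 ]
   hole blob 27 [167.5 214.7] [0.5442 0.2703 0.046 ]
scene stand 0.071 rect [0.57   0.0308] [0.104 0.076] 76.2 contour [294.1 198.8] [0.5715 0.0336 0.07  ]
   hole blob 91 [293.9 198.1] [0.5709 0.0318 0.07  ]
scene bridge 0.047 rect [0.5445 0.2696] [0.084 0.058] 84.2 contour [379.2 286.9] [0.5456 0.2712 0.046 ]
   hole blob 29 [379.  286.2] [0.5451 0.27   0.046 ]
   hole blob 1 [379. 290.] [0.5499 0.2759 0.046 ]
[0.544 0.27  0.046]
```

View pics/crop2.png

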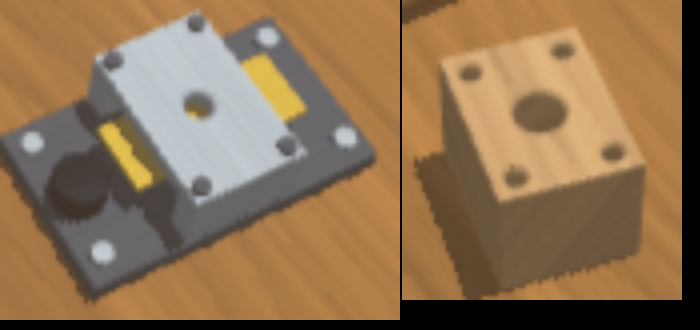

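The stand hole is at (0.5705, 0.0316) and the guide hole at (0.5446, 0.2702). Both cameras agree to within 1 mm and the sizes match. The rest is at (0.532, -0.271) with yaw about -10°. I'll grasp with the tool leaning 30°, so that once the punch is upright the tool leans only 35°.

```bash
cat >> h.py <<'E'
SH=np.array([.5705,.0316,.07]);GH=np.array([.5446,.2702,.046])
def tool(yaw,lean):
    """tool z = down, leaned by 'lean' rad towards azimuth yaw; y horizontal"""
    h=np.array([np.cos(yaw),np.sin(yaw),0]);z=np.sin(lean)*h+np.array([0,0,-np.cos(lean)])
    y=np.array([np.sin(yaw),-np.cos(yaw),0]);return Ro.from_matrix(np.stack([np.cross(y,z),y,z],1))
def tcp(grasp,R,back=0): return np.array(grasp)+R.apply([0,0,.008-back])
E
python3 - <<'E'
from h import *
d=np.radians
R=tool(d(-10),d(-30));G=[.5318,-.2711,.077]
print(delta(tcp(G,R,.11),R),R.as_rotvec(),tcp(G,R,.11))
E
```

```text
(array([ 0.4252, -0.1139,  0.0643]), array([ 0.1513, -0.5088,  0.5649])) [-2.98034075  0.26074603  0.7985799 ] [ 0.5820252  -0.27995606  0.16533459]
```

Call:
move_arm(deltas=[0.11,-0.03,0.0,0.0378,-0.127,0.141,1,0.22,-0.06,0.0,0.0756,-0.254,0.282,1,0.33,-0.09,0.02,0.1134,-0.381,0.423,1,0.425,-0.114,0.064,0.1513,-0.5088,0.5649,1,0.425,-0.114,0.064,0.1513,-0.5088,0.5649,1,0.425,-0.114,0.064,0.1513,-0.5088,0.5649,1,0.425,-0.114,0.064,0.1513,-0.5088,0.5649,1,0.425,-0.114,0.064,0.1513,-0.5088,0.5649,1,0.425,-0.114,0.064,0.1513,-0.5088,0.5649,1,0.425,-0.114,0.064,0.1513,-0.5088,0.5649,1], squeeze=40)

```text
t: 2.45
tool_pos: [0.5812, -0.2809, 0.166]
orientation: [-2.981, 0.262, 0.799]
force: [-0.1, -1.0, 0.4]
opening: 0.0928
gripper_force: 0.0
```

```bash
python3 - <<'E'
from h import *
d=np.radians
R=tool(d(-10),d(-30));G=[.5318,-.2711,.077]
print(delta(tcp(G,R),R),robot.read_state()["t"])
save("scene","s2")
E
```

```text
(array([ 0.0009, -0.0011,  0.1102]), array([ 0.0001, -0.0001, -0.001 ])) 2.45
```

View pics/s2.png

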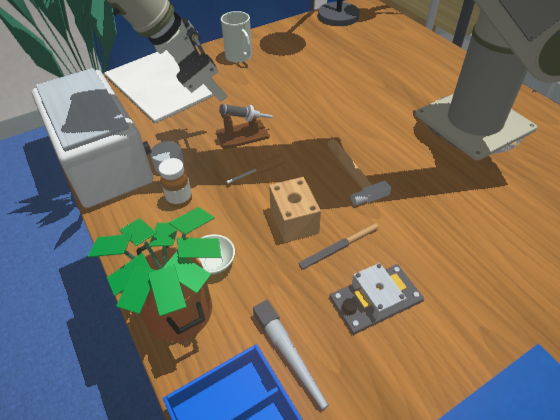

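The gripper at about (210,85) is lined up behind and above the punch at (240,112). I'll go in and close.

Call:
move_arm(deltas=[0.001,-0.001,0.05,0,0,0,1,0.001,-0.001,0.09,0,0,0,1,0.001,-0.001,0.11,0,0,0,1,0.001,-0.001,0.11,0,0,0,1,0.001,-0.001,0.11,0,0,0,0.2,0.001,-0.001,0.11,0,0,0,0,0.001,-0.001,0.11,0,0,0,0,0.001,-0.001,0.11,0,0,0,0,0.001,-0.001,0.11,0,0,0,0], squeeze=40)

```text
t: 3.62
tool_pos: [0.5288, -0.2695, 0.0699]
orientation: [-2.981, 0.26, 0.799]
force: [-0.0, 0.3, 0.2]
opening: 0.0477
gripper_force: 0.0
```

```bash
python3 - <<'E'
from h import *
s=robot.read_state();print(s["opening"],s["gripper_force"],s["wrist_torque"])
d=np.radians
R=tool(d(-10),d(-30))
print("off from plan",delta(tcp([.5318,-.2711,.077],R),R))
# lift 120mm, in tool frame
print("lift",delta(s["tool_pos"]+[0,0,.14])[0])
# punch point, pose in tool
R0=Ro.from_rotvec(s["orientation"]);a=np.array([np.cos(d(25))*np.cos(d(10)),-np.cos(d(25))*np.sin(d(10)),np.sin(d(25))])
print("axis in tool",R0.inv().apply(a))
E
```

```text
0.04768427706282619 0.0 [ 0.01481294 -0.2364223  -0.05133931]
off from plan (array([-0.0007,  0.0011,  0.0002]), array([ 0.0002, -0.0001,  0.0001]))
lift [-0.07    0.     -0.1212]
axis in tool [ 5.73622155e-01  2.17829685e-04 -8.19120001e-01]
```

Call:
move_arm(deltas=[0,0,0,0,0,0,0,0,0,0,0,0,0,0,0,0,0,0,0,0,0,0,0,0,0,0,0,0,0,0,0,0,0,0,0,0,0,0,0,0,0,0])

```text
t: 4.38
tool_pos: [0.5282, -0.2712, 0.0702]
orientation: [-2.982, 0.263, 0.799]
force: [-3.2, -7.0, 1.4]
opening: 0.0232
gripper_force: 40.0
```

Call:
move_arm(deltas=[-0.01,0,-0.0173,0,0,0,0,-0.03,0,-0.052,0,0,0,0,-0.055,0,-0.095,0,0,0,0,-0.07,0,-0.121,0,0,0,0,-0.07,0,-0.121,0,0,0,0,-0.07,0,-0.121,0,0,0,0])

```text
t: 5.12
tool_pos: [0.5282, -0.2691, 0.2083]
orientation: [-2.979, 0.26, 0.8]
force: [0.0, -0.4, -3.6]
opening: 0.0232
gripper_force: 40.0
```

```bash
python3 - <<'E'
from h import *
s=robot.read_state();print(s["opening"],s["gripper_force"],s["force"],s["tool_pos"])
d=np.radians
R=tool(d(3),d(35));
# grasp (punch z98) target: nose 50mm above mouth -> grasp at .07+.05+.098
P=tcp(SH+[0,0,.05+.098],R);print(P,delta(P,R))
E
```

```text
0.023241458801504904 39.97287154197693 [ 0.03376076 -0.40949523 -3.60906533] [ 0.52823312 -0.26912881  0.2083038 ]
[0.57508232 0.03184015 0.21144678] (array([-0.0067, -0.3045,  0.0005]), array([ 0.0096,  1.1305, -0.2391]))
```

Call:
move_arm(deltas=[-0.01,-0.04,-0.015,0.0012,0.141,-0.03,0,-0.01,-0.08,-0.017,0.0024,0.283,-0.06,0,-0.01,-0.12,-0.017,0.0036,0.424,-0.09,0,-0.0067,-0.16,-0.01,0.0048,0.565,-0.12,0,-0.0067,-0.2,0,0.006,0.707,-0.15,0,-0.0067,-0.24,0.0005,0.0072,0.848,-0.18,0,-0.0067,-0.28,0.0005,0.0084,0.99,-0.21,0,-0.0067,-0.3045,0.0005,0.0096,1.1305,-0.2391,0,-0.0067,-0.3045,0.0005,0.0096,1.1305,-0.2391,0,-0.0067,-0.3045,0.0005,0.0096,1.1305,-0.2391,0,-0.0067,-0.3045,0.0005,0.0096,1.1305,-0.2391,0])

```text
t: 6.5
tool_pos: [0.5765, 0.0305, 0.2137]
orientation: [-2.981, -0.077, -0.942]
force: [-0.0, -0.7, -2.7]
opening: 0.0232
gripper_force: 40.0
```

```bash
cat > pm.py <<'E'
from h import *
import sys
from scipy.optimize import least_squares
# measure held/standing punch: fit cylinder axis to depth points near expected place; args: tag, cx, cy, zlow, zhigh
def pm(tag,c,zn):
    """c: expected axis xy, zn: expected nose height. upper+lower parts fit by camera-visible surface"""
    for n in("scene","top"):
        p,d=save(n,tag+n);X=cloud(n,d)
        for nm,a,b,r in(("nose",4,38,.004),("flange",62,70,.02),("cap",122,139,.012)):
            if n=="top" and nm!="cap":continue
            m=(np.hypot(X[...,0]-c[0],X[...,1]-c[1])<r+.012)&(X[...,2]>zn+a/1e3)&(X[...,2]<zn+b/1e3)
            P=X[m]
            if len(P)<6: print(n,nm,len(P));continue
            f=lambda q:np.hypot(P[:,0]-q[0],P[:,1]-q[1])-r
            s=least_squares(f,c,loss="soft_l1",f_scale=.001);print(n,nm,len(P),np.round(s.x,4),"rms",np.round(np.sqrt(np.mean(f(s.x)**2)),4),"zrange",np.round([P[:,2].min(),P[:,2].max()],4))
E
python3 - <<'E'
from pm import *
s=robot.read_state();print(s["t"],s["tool_pos"],s["force"],s["wrist_torque"])
pm("a",SH[:2],.12)
t=cv2.imread("pics/ascene.png");u=proj("scene",SH+[0,0,.1]).astype(int);print(u,proj("scene",SH),proj("scene",SH+[0,0,.05]))
cv2.imwrite("pics/acrop.png",cv2.resize(t[u[1]-70:u[1]+130,u[0]-100:u[0]+100],None,fx=3,fy=3))
E
```

```text
6.5 [0.5764693  0.0305039  0.21368088] [-0.03716692 -0.71212141 -2.66068161] [0.03939321 0.57161087 0.03029233]
scene nose 44 [0.5748 0.0301] rms 0.0008 zrange [0.1328 0.158 ]
scene flange 0
scene cap 178 [0.5702 0.0341] rms 0.0046 zrange [0.242 0.259]
top cap 27 [0.5711 0.0343] rms 0.0052 zrange [0.2422 0.2563]
[294 161] [294.02100636 197.94321068] [294.16554249 180.31101455]
```

View pics/acrop.png

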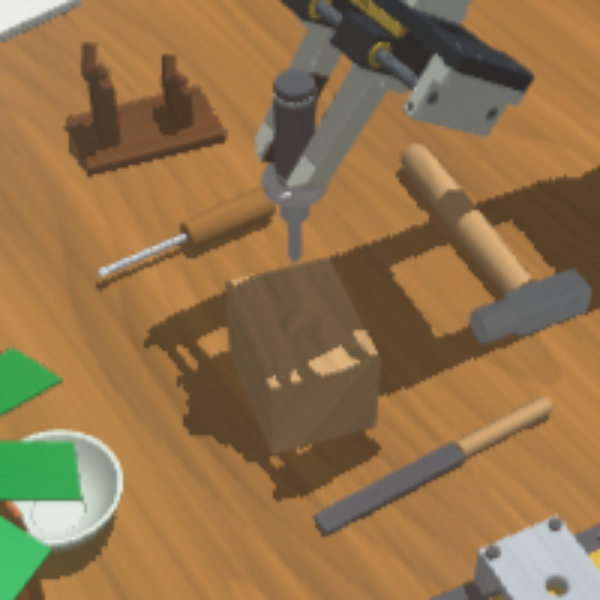

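The punch is upright over the stand, with its nose at about scene pixel (292,178). I'll check the tilt and nose height from the depth profile.

```bash
cat > prof.py <<'E'
from h import *
def prof(tag,n,c,z0,z1,step=.008,rad=.03):
    X=cloud(n,np.load(tag+n+".npy"));C=-np.array(robot.camera_model(n)["R"]).T@robot.camera_model(n)["t"]
    v=np.array(c)-C[:2];v/=np.hypot(*v);w=np.array([-v[1],v[0]])
    P=X[(np.hypot(X[...,0]-c[0],X[...,1]-c[1])<rad)]
    for z in np.arange(z0,z1,step):
        Q=P[(P[:,2]>=z)&(P[:,2]<z+step)]
        if len(Q)<3: print(round(z,3),len(Q));continue
        l=(Q[:,:2]-c)@w;f=(Q[:,:2]-c)@v
        print(round(z,3),len(Q),"lat %.1f..%.1f mid %.1f  front %.1f"%(l.min()*1e3,l.max()*1e3,500*(l.min()+l.max()),f.min()*1e3))
E
python3 - <<'E'
from prof import *
prof("a","scene",(.5705,.0316),.115,.28)
E
```

```text
0.115 0
0.123 0
0.131 9 lat 2.3..7.9 mid 5.1  front -6.5
0.139 14 lat 2.3..7.9 mid 5.1  front -6.2
0.147 14 lat 0.5..7.9 mid 4.2  front -5.3
0.155 17 lat 0.5..7.9 mid 4.2  front -5.9
0.163 6 lat 2.4..11.5 mid 7.0  front -8.3
0.171 34 lat -3.1..13.4 mid 5.2  front -10.9
0.179 9 lat -3.0..9.7 mid 3.3  front -9.8
0.187 19 lat -11.8..24.0 mid 6.1  front -20.9
0.195 127 lat -13.6..24.0 mid 5.2  front -21.8
0.203 35 lat -13.3..25.7 mid 6.2  front -21.9
0.211 104 lat -18.4..27.6 mid 4.6  front -26.2
0.219 124 lat -25.1..25.8 mid 0.4  front -28.4
0.227 119 lat -26.8..22.3 mid -2.2  front -23.6
0.235 109 lat -26.4..16.5 mid -4.9  front -22.7
0.243 122 lat -26.2..16.4 mid -4.9  front -17.9
0.251 112 lat -26.0..16.4 mid -4.8  front -17.3
0.259 135 lat -29.0..16.3 mid -6.4  front -14.3
0.267 152 lat -28.9..16.2 mid -6.4  front -13.2
0.275 11 lat -28.9..-8.9 mid -18.9  front -0.0
```

The punch is vertical to within 0.5°. The nose is at about (0.5755, 0.0306, 0.13), so I need about -5 mm in x and +1 mm in y, then roughly 122 mm down.

```bash
python3 - <<'E'
from h import *
s=robot.read_state();p=s["tool_pos"]
for dz in(0,-.05,-.09,-.11,-.117,-.122): print(dz,delta(p+[-.005,.001,dz])[0])
E
```

```text
0 [-0.004  -0.0013 -0.0028]
-0.05 [-0.0328 -0.0013  0.0381]
-0.09 [-0.0558 -0.0014  0.0708]
-0.11 [-0.0672 -0.0014  0.0872]
-0.117 [-0.0713 -0.0014  0.0929]
-0.122 [-0.0741 -0.0014  0.097 ]
```

Call:
move_arm(deltas=[-0.004,-0.0013,-0.0028,0,0,0,0,-0.019,-0.0013,0.018,0,0,0,0,-0.0328,-0.0013,0.0381,0,0,0,0,-0.0328,-0.0013,0.0381,0,0,0,0,-0.044,-0.0013,0.0545,0,0,0,0,-0.0558,-0.0014,0.0708,0,0,0,0,-0.0558,-0.0014,0.0708,0,0,0,0])

```text
t: 7.48
tool_pos: [0.5696, 0.0325, 0.1217]
orientation: [-2.982, -0.078, -0.938]
force: [-1.1, 0.5, -3.9]
opening: 0.0236
gripper_force: 40.0
```

```bash
python3 - <<'E'
from prof import *
s=robot.read_state();print(s["force"],s["tool_pos"],s["wrist_torque"])
save("scene","bscene")
prof("b","scene",(.5705,.0316),.07,.13,.006)
E
```

```text
[-1.0576346   0.49146844 -3.87166724] [0.56963612 0.03248411 0.12174682] [0.00473657 0.6233066  0.00442729]
0.07 270 lat -29.9..28.2 mid -0.8  front -29.7
0.076 10 lat -9.8..6.0 mid -1.9  front -8.0
0.082 18 lat -9.7..4.0 mid -2.9  front -8.2
0.088 0
0.094 3 lat -5.7..5.9 mid 0.1  front -16.3
0.1 34 lat -19.2..15.9 mid -1.6  front -18.6
0.106 81 lat -17.1..15.9 mid -0.6  front -20.2
0.112 21 lat -18.8..17.7 mid -0.5  front -17.4
0.118 53 lat -24.3..19.8 mid -2.3  front -24.0
0.124 71 lat -26.1..19.8 mid -3.2  front -25.0
```

```bash
python3 - <<'E'
from h import *
s=robot.read_state();p=s["tool_pos"]
for dz in(-.012,-.024,-.027,-.03): print(dz,delta(p+[.001,-.001,dz])[0])
E
```

```text
-0.012 [-0.0061  0.001   0.0104]
-0.024 [-0.013   0.001   0.0202]
-0.027 [-0.0147  0.001   0.0226]
-0.03 [-0.0165  0.001   0.0251]
```

Call:
move_arm(deltas=[-0.0061,0.001,0.0104,0,0,0,0,-0.013,0.001,0.0202,0,0,0,0,-0.013,0.001,0.0202,0,0,0,0,-0.0147,0.001,0.0226,0,0,0,0,-0.0147,0.001,0.0226,0,0,0,0])

```text
t: 8.15
tool_pos: [0.5714, 0.0315, 0.0956]
orientation: [-2.981, -0.078, -0.941]
force: [0.1, -0.3, -4.1]
opening: 0.0235
gripper_force: 40.0
```

```bash
python3 - <<'E'
from prof import *
s=robot.read_state();print(s["force"],s["tool_pos"],s["wrist_torque"])
save("scene","cscene")
prof("c","scene",(.5705,.0316),.066,.1,.003)
E
```

```text
[ 0.08815822 -0.25089106 -4.07774084] [0.57139674 0.03152793 0.09560142] [ 0.02382067  0.63898796 -0.02933352]
0.066 9 lat -19.8..25.9 mid 3.0  front -28.1
0.069 172 lat -29.9..28.1 mid -0.9  front -28.8
0.072 58 lat -27.7..28.1 mid 0.2  front -29.3
0.075 21 lat -19.8..17.9 mid -1.0  front -19.3
0.078 35 lat -13.7..18.0 mid 2.1  front -19.2
0.081 49 lat -15.6..18.0 mid 1.2  front -19.5
0.084 6 lat -11.7..15.8 mid 2.1  front -15.7
0.087 10 lat -9.7..12.1 mid 1.2  front -17.8
0.09 11 lat -19.3..17.9 mid -0.7  front -18.8
0.093 25 lat -21.2..22.0 mid 0.4  front -21.3
0.096 30 lat -21.1..21.9 mid 0.4  front -23.8
0.099 33 lat -24.9..22.0 mid -1.5  front -26.3
```

Call:
move_arm(deltas=[-0.0006,0,0.0008,0,0,0,0,-0.0011,0,0.0016,0,0,0,0,-0.0017,0,0.0025,0,0,0,0])

```text
t: 8.57
tool_pos: [0.5718, 0.0315, 0.093]
orientation: [-2.98, -0.078, -0.943]
force: [-2.5, 0.1, 2.2]
opening: 0.0235
gripper_force: 40.0
```

Contact is made and the flange is seated. I'll let go and back out.

Call:
move_arm(deltas=[0,0,0,0,0,0,0.2,0,0,0,0,0,0,0.4,0,0,0,0,0,0,0.7,0,0,0,0,0,0,1,0,0,0,0,0,0,1,0,0,-0.03,0,0,0,1,0,0,-0.08,0,0,0,1,0,0,-0.13,0,0,0,1,0,0,-0.15,0,0,0,1,0,0,-0.15,0,0,0,1])

```text
t: 9.82
tool_pos: [0.4863, 0.0269, 0.2181]
orientation: [-2.979, -0.078, -0.949]
force: [0.3, 0.4, -0.6]
opening: 0.0931
gripper_force: 0.0
```

```bash
python3 - <<'E'
from prof import *
s=robot.read_state();print(s["force"],s["tool_pos"],s["opening"])
for n in("scene","top"): save(n,"d"+n)
prof("d","scene",(.5705,.0316),.066,.16,.006)
# top: cap disk
X=cloud("top",np.load("dtop.npy"));P=X[(np.hypot(X[...,0]-.5705,X[...,1]-.0316)<.03)&(X[...,2]>.14)];print(len(P),P.mean(0),P.max(0),P.min(0))
d=np.radians
for yaw in(3,):
  R=tool(d(yaw),0);P=[.5705,.0316,.23];print(delta(P,R))
E
```

```text
[ 0.2802725   0.35027818 -0.64363416] [0.48625988 0.02689123 0.21808044] 0.09312295444828175
0.066 184 lat -29.9..28.3 mid -0.8  front -29.6
0.072 108 lat -27.9..25.9 mid -1.0  front -29.3
0.078 106 lat -17.8..18.1 mid 0.1  front -21.1
0.084 31 lat -11.7..12.0 mid 0.1  front -12.9
0.09 27 lat -11.6..12.0 mid 0.2  front -13.3
0.096 25 lat -11.5..11.9 mid 0.2  front -10.8
0.102 30 lat -11.5..11.9 mid 0.2  front -12.1
0.108 26 lat -11.3..11.9 mid 0.3  front -12.1
0.114 30 lat -11.3..11.9 mid 0.3  front -12.0
0.12 27 lat -11.2..11.8 mid 0.3  front -12.1
0.126 28 lat -9.1..11.8 mid 1.4  front -11.3
0.132 26 lat -11.0..11.8 mid 0.4  front -11.7
0.138 30 lat -10.8..11.7 mid 0.4  front -13.8
0.144 85 lat -10.8..11.7 mid 0.5  front -11.7
0.15 20 lat -8.9..9.9 mid 0.5  front -8.5
0.156 0
109 [0.5697657  0.03152019 0.1472518 ] [0.58180945 0.04365641 0.15222569] [0.55903011 0.02101861 0.14087961]
(array([ 0.0785, -0.0001,  0.0363]), array([ 0.001 , -0.6117, -0.    ]))
```

View pics/dscene.png

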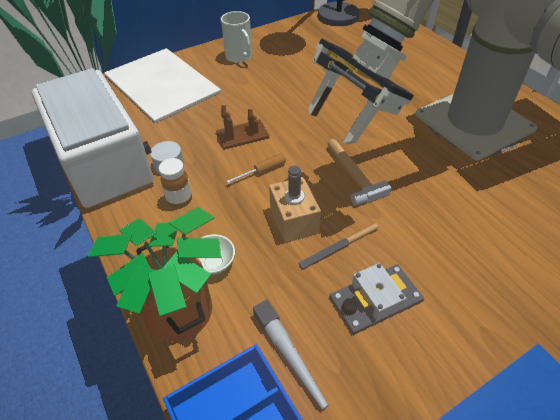

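The punch stands upright in the stand at scene (294,185), and the measured axis is within 0.5 mm of the hole centre. Now I'll take a fresh grasp from straight above.

Call:
move_arm(deltas=[0.02,0,0.009,0,-0.15,0,1,0.04,0,0.018,0,-0.3,0,1,0.06,0,0.027,0,-0.46,0,1,0.0785,0,0.0363,0.001,-0.6117,0,1,0.0785,0,0.0363,0.001,-0.6117,0,1,0.0785,0,0.0363,0.001,-0.6117,0,1])

```text
t: 10.68
tool_pos: [0.5707, 0.0318, 0.2261]
orientation: [-3.14, -0.083, 0.01]
force: [0.7, -0.2, -0.6]
opening: 0.093
gripper_force: 0.0
```

```bash
python3 - <<'E'
from h import *
s=robot.read_state();print(s["tool_pos"],s["force"])
R=tool(np.radians(3),0);print(delta([.5705,.0316,.102],R))
E
```

```text
[0.57073055 0.03178226 0.22613156] [ 0.74679067 -0.21985491 -0.64841284]
(array([0.0006, 0.0002, 0.1241]), array([-0.0006,  0.0066,  0.0005]))
```

Call:
move_arm(deltas=[0,0,0.04,0,0,0,1,0,0,0.08,0,0,0,1,0,0,0.11,0,0,0,1,0,0,0.124,0,0,0,1,0,0,0.124,0,0,0,1,0,0,0.124,0,0,0,1])

```text
t: 11.42
tool_pos: [0.5713, 0.0315, 0.1084]
orientation: [3.14, 0.082, 0.005]
force: [0.5, 0.2, 0.0]
opening: 0.093
gripper_force: 0.0
```

```bash
python3 - <<'E'
from h import *
s=robot.read_state();print(s["tool_pos"],s["force"])
R=tool(np.radians(3),0);print(delta([.5705,.0316,.102],R))
E
```

```text
[0.57132103 0.03154031 0.10837687] [0.52271432 0.15386826 0.00295372]
(array([-0.0008, -0.0001,  0.0064]), array([ 0.0002, -0.0029,  0.0001]))
```

Call:
move_arm(deltas=[-0.0006,0,0.005,0,0,0,1,-0.0006,0,0.005,0,0,0,0.3,-0.0006,0,0.005,0,0,0,0,-0.0006,0,0.005,0,0,0,0,-0.0006,0,0.005,0,0,0,0,-0.0006,0,0.005,0,0,0,0,-0.0006,0,0.005,0,0,0,0,-0.0006,0,0.005,0,0,0,0,-0.0006,0,0.005,0,0,0,0,-0.0006,0,0.005,0,0,0,0,-0.0006,0,0.005,0,0,0,0,-0.0006,0,0.005,0,0,0,0], squeeze=60)

```text
t: 12.92
tool_pos: [0.5698, 0.0315, 0.1017]
orientation: [3.14, 0.082, 0.0]
force: [0.2, -0.9, -0.3]
opening: 0.0234
gripper_force: 60.0
```

```bash
python3 - <<'E'
from h import *
s=robot.read_state();print(s["tool_pos"],s["force"],s["wrist_torque"],s["opening"],s["gripper_force"])
R=tool(np.radians(3),0);print(delta(s["tool_pos"]+[0,0,.12],R))
print("to over jig, from here",delta(s["tool_pos"]+[GH[0]-SH[0],GH[1]-SH[1],.12],R))
E
```

```text
[0.5697799  0.03149346 0.10171485] [ 0.15963368 -0.92915965 -0.33100342] [-0.04770491 -0.00318923 -0.00320228] 0.02343228086253184 59.99996066093445
(array([ 0.  ,  0.  , -0.12]), array([ 0.0001, -0.0001,  0.0001]))
to over jig, from here (array([-0.0133, -0.2396, -0.12  ]), array([ 0.0001, -0.0001,  0.0001]))
```

Call:
move_arm(deltas=[0,0,-0.03,0,0,0,0,0,0,-0.08,0,0,0,0,0,0,-0.12,0,0,0,0,-0.001,-0.02,-0.12,0,0,0,0,-0.004,-0.07,-0.12,0,0,0,0,-0.007,-0.12,-0.12,0,0,0,0,-0.01,-0.17,-0.12,0,0,0,0,-0.012,-0.21,-0.115,0,0,0,0,-0.0133,-0.2396,-0.1,0,0,0,0,-0.0133,-0.2396,-0.08,0,0,0,0,-0.0133,-0.2396,-0.08,0,0,0,0,-0.0133,-0.2396,-0.08,0,0,0,0])

```text
t: 14.42
tool_pos: [0.5438, 0.2693, 0.1812]
orientation: [3.14, 0.081, -0.001]
force: [-0.2, 0.1, -3.5]
opening: 0.0234
gripper_force: 60.0
```

```bash
python3 - <<'E'
from prof import *
s=robot.read_state();print(s["tool_pos"],s["force"],s["wrist_torque"],Ro.from_rotvec(s["orientation"]).as_matrix()[:,2])
for n in("scene","top"): save(n,"e"+n)
prof("e","scene",GH[:2],.05,.2,.008)
t=cv2.imread("pics/escene.png");u=proj("scene",GH).astype(int);print(u)
cv2.imwrite("pics/ecrop.png",cv2.resize(t[u[1]-70:u[1]+50,u[0]-60:u[0]+60],None,fx=5,fy=5,interpolation=2))
E
```

```text
[0.54376132 0.26926901 0.18123278] [-0.16563207  0.1406694  -3.47595509] [ 0.0292319  -0.04617974  0.06319446] [-8.17862426e-04 -6.52004089e-04 -9.99999453e-01]
0.05 4 lat -23.8..12.9 mid -5.4  front -18.6
0.058 0
0.066 0
0.074 0
0.082 0
0.09 9 lat -2.5..4.6 mid 1.0  front -2.9
0.098 14 lat -2.8..3.8 mid 0.5  front -3.5
0.106 14 lat -2.4..4.6 mid 1.1  front -3.7
0.114 13 lat -2.7..4.3 mid 0.8  front -3.5
0.122 9 lat -4.8..8.9 mid 2.1  front -7.0
0.13 21 lat -7.0..9.3 mid 1.2  front -8.0
0.138 0
0.146 27 lat -18.1..20.2 mid 1.1  front -18.6
0.154 193 lat -18.3..20.6 mid 1.1  front -18.9
0.162 39 lat -5.1..12.7 mid 3.8  front -12.0
0.17 72 lat -13.4..22.5 mid 4.5  front -18.1
0.178 100 lat -25.3..26.9 mid 0.8  front -21.1
0.186 116 lat -25.3..27.1 mid 0.9  front -20.2
0.194 119 lat -25.8..27.7 mid 1.0  front -21.4
[379 286]
```

View pics/ecrop.png

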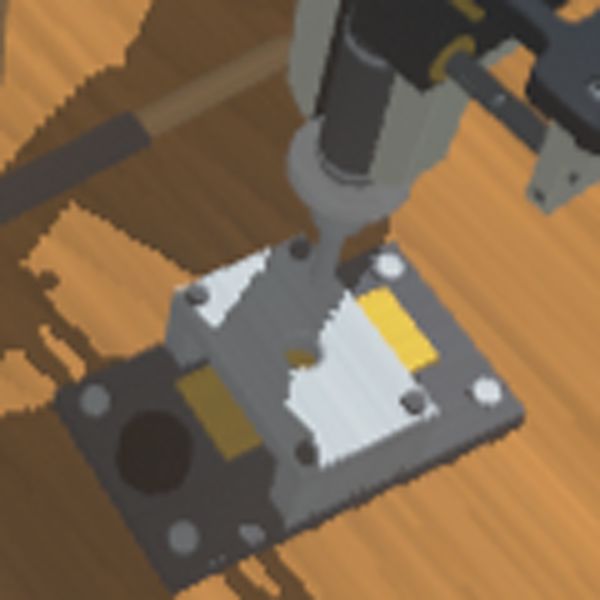

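The nose hangs just above the hole; in the crop it points at the hole near (303,353). Measured against the hole it is off by about (-0.5, -0.9) mm. I'll correct that and go down to just above the mouth.

Call:
move_arm(deltas=[0.0005,-0.0009,0.015,0,0,0,0,0.0005,-0.0009,0.03,0,0,0,0,0.0005,-0.0009,0.036,0,0,0,0,0.0005,-0.0009,0.036,0,0,0,0])

```text
t: 15.02
tool_pos: [0.5437, 0.2707, 0.1445]
orientation: [3.14, 0.082, -0.003]
force: [0.2, 0.6, -3.2]
opening: 0.0235
gripper_force: 60.0
```

```bash
python3 - <<'E'
from prof import *
s=robot.read_state();print(s["tool_pos"],s["force"],s["wrist_torque"])
for n in("scene",): save(n,"f"+n)
prof("f","scene",GH[:2],.048,.13,.006)
t=cv2.imread("pics/fscene.png");u=proj("scene",GH).astype(int)
cv2.imwrite("pics/fcrop.png",cv2.resize(t[u[1]-40:u[1]+30,u[0]-35:u[0]+35],None,fx=8,fy=8,interpolation=2))
E
```

```text
[0.54368484 0.27073333 0.14448892] [ 0.20229887  0.62474174 -3.2030935 ] [ 0.01305764 -0.02976572  0.01802675]
0.048 156 lat -28.8..27.3 mid -0.8  front -28.3
0.054 7 lat -3.4..2.3 mid -0.6  front -2.4
0.06 9 lat -4.2..2.7 mid -0.7  front -3.2
0.066 9 lat -3.3..3.6 mid 0.2  front -4.0
0.072 9 lat -4.0..2.8 mid -0.6  front -3.1
0.078 10 lat -3.5..3.7 mid 0.1  front -3.6
0.084 1
0.09 16 lat -8.5..6.5 mid -1.0  front -8.4
0.096 5 lat -6.9..4.9 mid -1.0  front -8.2
0.102 0
0.108 1
0.114 56 lat -19.5..19.2 mid -0.1  front -19.9
0.12 150 lat -19.0..19.4 mid 0.2  front -19.3
0.126 26 lat -6.0..11.7 mid 2.8  front -12.6
```

View pics/fcrop.png

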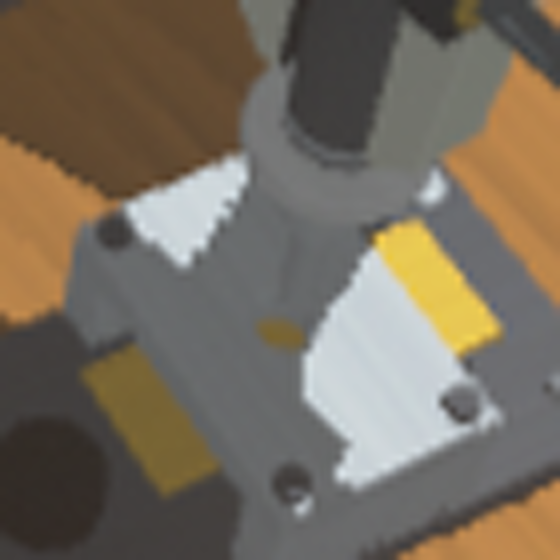

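Nose and hole are concentric to within about 0.7 mm. I'll go into the hole, then feel for the blank.

Call:
move_arm(deltas=[0.0008,0,0.003,0,0,0,0,0.0008,0,0.007,0,0,0,0,0.0008,0,0.011,0,0,0,0,0.0008,0,0.014,0,0,0,0,0.0008,0,0.014,0,0,0,0])

```text
t: 15.7
tool_pos: [0.5449, 0.271, 0.1313]
orientation: [3.14, 0.082, -0.001]
force: [0.5, 0.3, -3.4]
opening: 0.0228
gripper_force: 60.0
```

Call:
move_arm(deltas=[0,0,0.003,0,0,0,0,0,0,0.006,0,0,0,0,0,0,0.006,0,0,0,0])

```text
t: 16.08
tool_pos: [0.5449, 0.271, 0.1253]
orientation: [3.14, 0.082, -0.001]
force: [-0.3, -0.6, -3.5]
opening: 0.0237
gripper_force: 60.0
```

Call:
move_arm(deltas=[0,0,0.001,0,0,0,0,0,0,0.002,0,0,0,0,0,0,0.002,0,0,0,0])

```text
t: 16.45
tool_pos: [0.5453, 0.2711, 0.1239]
orientation: [-3.14, -0.082, -0.001]
force: [-0.0, -0.5, -2.0]
opening: 0.0234
gripper_force: 60.0
```

Call:
move_arm(deltas=[0,0,0.001,0,0,0,0,0,0,0.002,0,0,0,0,0,0,0.002,0,0,0,0])

```text
t: 16.82
tool_pos: [0.5453, 0.2711, 0.122]
orientation: [-3.14, -0.082, -0.001]
force: [-0.7, -0.6, -0.0]
opening: 0.0233
gripper_force: 60.0
```

The nose touches the blank about 16 mm below the mouth. Now I press on in small steps.

Call:
move_arm(deltas=[0,0,0.001,0,0,0,0,0,0,0.002,0,0,0,0,0,0,0.002,0,0,0,0])

```text
t: 17.2
tool_pos: [0.5453, 0.2711, 0.1199]
orientation: [-3.14, -0.082, -0.001]
force: [-0.3, -0.7, 1.0]
opening: 0.0235
gripper_force: 60.0
```

Call:
move_arm(deltas=[0,0,0.001,0,0,0,0,0,0,0.001,0,0,0,0])

```text
t: 17.45
tool_pos: [0.5454, 0.2711, 0.1189]
orientation: [-3.14, -0.082, -0.001]
force: [-0.7, -0.5, 2.6]
opening: 0.0234
gripper_force: 60.0
```

Call:
move_arm(deltas=[0,0,0.001,0,0,0,0,0,0,0.001,0,0,0,0])

```text
t: 17.7
tool_pos: [0.5453, 0.2711, 0.1179]
orientation: [-3.14, -0.082, -0.001]
force: [0.4, -0.5, 2.5]
opening: 0.0232
gripper_force: 60.0
```

Call:
move_arm(deltas=[0,0,0.001,0,0,0,0,0,0,0.001,0,0,0,0])

```text
t: 17.95
tool_pos: [0.5453, 0.2711, 0.1169]
orientation: [-3.14, -0.082, -0.001]
force: [-0.1, -0.9, 3.7]
opening: 0.0232
gripper_force: 60.0
```

Call:
move_arm(deltas=[0,0,0.0008,0,0,0,0,0,0,0.0008,0,0,0,0])

```text
t: 18.2
tool_pos: [0.5454, 0.2711, 0.1161]
orientation: [-3.14, -0.082, -0.001]
force: [1.0, 0.5, 3.8]
opening: 0.0233
gripper_force: 60.0
```

Call:
move_arm(deltas=[0,0,0.0008,0,0,0,0,0,0,0.0008,0,0,0,0])

```text
t: 18.45
tool_pos: [0.5453, 0.2711, 0.1152]
orientation: [-3.14, -0.082, -0.001]
force: [0.4, 0.8, 3.9]
opening: 0.0235
gripper_force: 60.0
```

Call:
move_arm(deltas=[0,0,0.0008,0,0,0,0,0,0,0.0008,0,0,0,0])

```text
t: 18.7
tool_pos: [0.5453, 0.2711, 0.1144]
orientation: [-3.14, -0.082, -0.001]
force: [-0.1, 0.3, 4.9]
opening: 0.0235
gripper_force: 60.0
```

Call:
move_arm(deltas=[0,0,0.0008,0,0,0,0,0,0,0.0008,0,0,0,0])

```text
t: 18.95
tool_pos: [0.5443, 0.2708, 0.1122]
orientation: [3.14, 0.082, -0.003]
force: [0.5, 0.1, -1.2]
opening: 0.0231
gripper_force: 60.0
```

The force fell from about 8.3 N to about 2 N and the tool dropped, so the catch has snapped. I'll withdraw straight up.

Call:
move_arm(deltas=[0,0,-0.005,0,0,0,0,0,0,-0.02,0,0,0,0,0,0,-0.05,0,0,0,0,0,0,-0.08,0,0,0,0,0,0,-0.11,0,0,0,0,0,0,-0.11,0,0,0,0,0,0,-0.11,0,0,0,0])

```text
t: 19.82
tool_pos: [0.5448, 0.2709, 0.2227]
orientation: [3.14, 0.082, -0.001]
force: [-0.4, 0.4, -4.1]
opening: 0.0236
gripper_force: 60.0
```

```bash
python3 - <<'E'
from prof import *
s=robot.read_state();print(s["tool_pos"],s["force"])
save("scene","gscene");c=s["tool_pos"][:2];prof("g","scene",c,.11,.21,.006)
R=tool(np.radians(3),0);print(delta([.5698,.0315,.205],R))
E
```

```text
[0.54478962 0.27094415 0.22266406] [-0.40360413  0.419034   -4.06941177]
0.11 0
0.116 0
0.122 0
0.128 0
0.134 0
0.14 4 lat -1.5..3.8 mid 1.2  front -2.9
0.146 9 lat -2.6..4.2 mid 0.8  front -4.1
0.152 14 lat -2.8..4.6 mid 0.9  front -5.0
0.158 12 lat -3.1..4.7 mid 0.8  front -4.9
0.164 12 lat -2.3..4.3 mid 1.0  front -4.7
0.17 4 lat -1.9..2.5 mid 0.3  front -3.4
0.176 0
0.182 0
0.188 16 lat -17.1..19.8 mid 1.4  front -19.7
0.194 150 lat -18.3..20.3 mid 1.0  front -20.7
0.2 101 lat -16.9..19.3 mid 1.2  front -21.2
0.206 34 lat -4.9..19.5 mid 7.3  front -13.1
(array([0.0129, 0.2402, 0.017 ]), array([0.0008, 0.0021, 0.0001]))
```

The nose is now 50 mm below the flange instead of 62 mm, so the punch has fired. I'll take it back to the stand.

Call:
move_arm(deltas=[0.001,0.02,0,0,0,0,0,0.003,0.07,0,0,0,0,0.006,0.12,0,0,0,0,0.009,0.17,0,0,0,0,0.011,0.22,0,0,0,0,0.0129,0.24,0.017,0,0,0,0,0.0129,0.24,0.03,0,0,0,0,0.0129,0.24,0.05,0,0,0,0,0.0129,0.24,0.05,0,0,0,0,0.0129,0.24,0.05,0,0,0,0])

```text
$.deltas: bad value
```

```bash
python3 - <<'E'
from prof import *
s=robot.read_state();print(s["tool_pos"],s["force"])
save("scene","hscene");prof("h","scene",SH[:2],.074,.16,.006)
R=tool(np.radians(3),0);print(delta([.5698,.0316,.104],R))
E
```

```text
[0.54436776 0.27075867 0.22183718] [ 0.51657656 -0.19809486 -2.92907063]
0.074 2
0.08 0
0.086 0
0.092 0
0.098 0
0.104 0
0.11 0
0.116 0
0.122 0
0.128 0
0.134 0
0.14 0
0.146 0
0.152 0
0.158 0
(array([0.0133, 0.24  , 0.1177]), array([0.001 , 0.0028, 0.0002]))
```

The call was refused, so the arm has not moved. I'll rewrite it.

Call:
move_arm(deltas=[0.001,0.02,0,0,0,0,0,0.003,0.07,0,0,0,0,0,0.006,0.12,0,0,0,0,0,0.009,0.17,0,0,0,0,0,0.011,0.22,0,0,0,0,0,0.013,0.24,0.017,0,0,0,0,0.013,0.24,0.03,0,0,0,0,0.013,0.24,0.05,0,0,0,0,0.013,0.24,0.05,0,0,0,0,0.013,0.24,0.05,0,0,0,0])

```text
t: 21.18
tool_pos: [0.5707, 0.033, 0.1735]
orientation: [-3.14, -0.085, 0.0]
force: [-0.0, 0.6, -2.9]
opening: 0.0235
gripper_force: 60.0
```

```bash
python3 - <<'E'
from prof import *
s=robot.read_state();print(s["tool_pos"],s["force"])
save("scene","hscene");prof("h","scene",SH[:2],.074,.16,.006)
R=tool(np.radians(3),0);print(delta([.5698,.0316,.104],R))
E
```

```text
[0.57067365 0.03304079 0.17352003] [-0.00526068  0.57500884 -2.88405398]
0.074 3 lat -17.9..-7.9 mid -12.9  front -9.1
0.08 0
0.086 1
0.092 3 lat -3.7..2.1 mid -0.8  front -4.4
0.098 8 lat -3.7..2.1 mid -0.8  front -5.0
0.104 10 lat -3.7..2.2 mid -0.7  front -5.7
0.11 9 lat -3.6..2.2 mid -0.7  front -4.7
0.116 9 lat -3.6..2.2 mid -0.7  front -5.1
0.122 4 lat -3.5..2.2 mid -0.6  front -4.8
0.128 0
0.134 0
0.14 17 lat -16.4..19.1 mid 1.4  front -21.0
0.146 129 lat -18.3..19.3 mid 0.5  front -21.4
0.152 37 lat -14.4..19.0 mid 2.3  front -15.7
0.158 21 lat -1.4..17.4 mid 8.0  front -16.6
(array([-0.0014,  0.0012,  0.0701]), array([ 0.    , -0.001 ,  0.0014]))
```

Call:
move_arm(deltas=[-0.0006,0.001,0.02,0,0,0,0,-0.0006,0.001,0.04,0,0,0,0,-0.0006,0.001,0.055,0,0,0,0,-0.0006,0.001,0.065,0,0,0,0,-0.0006,0.001,0.069,0,0,0,0,-0.0006,0.001,0.069,0,0,0,0])

```text
t: 21.98
tool_pos: [0.5703, 0.031, 0.1046]
orientation: [3.14, 0.082, 0.0]
force: [-0.1, -0.3, -2.9]
opening: 0.0236
gripper_force: 60.0
```

Call:
move_arm(deltas=[0,0,0.001,0,0,0,0,0,0,0.001,0,0,0,0])

```text
t: 22.22
tool_pos: [0.5706, 0.031, 0.1041]
orientation: [3.14, 0.082, 0.002]
force: [0.4, -0.5, -3.8]
opening: 0.0235
gripper_force: 60.0
```

Call:
move_arm(deltas=[0,0,0.001,0,0,0,0,0,0,0.001,0,0,0,0])

```text
t: 22.48
tool_pos: [0.5702, 0.0311, 0.1026]
orientation: [3.14, 0.082, 0.0]
force: [-0.7, 0.5, -3.9]
opening: 0.0233
gripper_force: 60.0
```

Call:
move_arm(deltas=[0,0,0.001,0,0,0,0,0,0,0.001,0,0,0,0])

```text
t: 22.72
tool_pos: [0.5704, 0.0311, 0.1017]
orientation: [3.14, 0.082, 0.001]
force: [-0.5, 0.0, -2.0]
opening: 0.0235
gripper_force: 60.0
```

Call:
move_arm(deltas=[0,0,0.0005,0,0,0,0,0,0,0.0005,0,0,0,0])

```text
t: 22.98
tool_pos: [0.5704, 0.0311, 0.1017]
orientation: [3.14, 0.082, 0.001]
force: [-3.1, 0.3, 5.5]
opening: 0.0234
gripper_force: 60.0
```

Seated, with firm contact at the same height as before. I'll release and rise.

Call:
move_arm(deltas=[0,0,0,0,0,0,0.2,0,0,0,0,0,0,0.4,0,0,0,0,0,0,0.7,0,0,0,0,0,0,1,0,0,0,0,0,0,1,0,0,0,0,0,0,1,0,0,-0.03,0,0,0,1,0,0,-0.08,0,0,0,1,0,0,-0.13,0,0,0,1,-0.04,0,-0.16,0,0,0,1,-0.1,0,-0.16,0,0,0,1,-0.1,0,-0.16,0,0,0,1])

```text
t: 24.48
tool_pos: [0.4668, 0.0259, 0.2606]
orientation: [3.14, 0.082, -0.001]
force: [0.8, 0.7, -0.7]
opening: 0.0928
gripper_force: 0.0
```

```bash
python3 - <<'E'
from prof import *
s=robot.read_state();print(s["tool_pos"],s["force"],s["opening"])
save("scene","iscene");prof("i","scene",SH[:2],.066,.16,.01)
E
```

```text
[0.46682938 0.02591732 0.26061113] [ 0.80932376  0.72878882 -0.7299989 ] 0.09279787003105226
0.066 264 lat -29.9..28.2 mid -0.9  front -29.6
0.076 151 lat -17.8..20.0 mid 1.1  front -19.1
0.086 38 lat -9.7..11.9 mid 1.1  front -12.7
0.096 46 lat -9.6..11.9 mid 1.2  front -11.7
0.106 42 lat -9.5..11.8 mid 1.2  front -12.1
0.116 46 lat -11.2..11.8 mid 0.3  front -13.6
0.126 50 lat -11.1..11.8 mid 0.3  front -11.8
0.136 46 lat -10.9..11.7 mid 0.4  front -11.8
0.146 97 lat -10.8..11.7 mid 0.5  front -11.8
0.156 0
```

View pics/iscene.png

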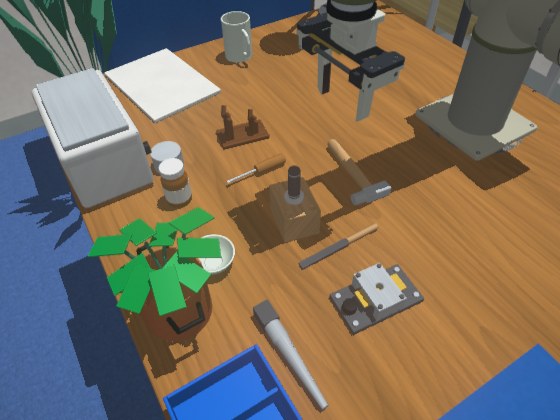

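The punch stands upright in the stand at (294,185). The gripper is clear and nothing else has moved.

```bash
python3 -c "
from plant import robot
print(robot.close_job())"
```

```text
the job is handed in; nothing more can be done
None
```

The job is done and handed in at about 24.5 s: the punch was stood in the stand, regrasped, fired once on the blank in the jig (spring force about 8 N, about 2 N after the snap), and is back upright in the stand with the gripper clear and nothing else visibly moved.

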